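Open the flask reader and hold a flask down in its sprung cradle

ROBOT

A 6-joint arm with a two-finger parallel gripper is mounted at the origin on a cart in front of the work surface, level with it; the furniture and walls round the work are solid. World frame = base frame: x ahead of the robot, y to its left, z up, the work surface at z = 0. Lengths are in m, angles in rad, forces in N, time in s.
With the tool pointing down it reaches from about 0.25 to 0.775 m from the base axis. Payload 4 kg.
Tool frame: the origin (TCP) lies midway between the tips of the shut fingers; the grasp point (between the pads) lies 19 mm behind it (r.grip_point_offset is the distance from the TCP to the grasp point, in m); z points along the fingers, y is the line along which they close (so a half turn about z gives the same grasp; the last joint's range is limited). The gripper opens to 94 mm and grips with 3 to 60 N. Pads are 16 mm wide; open, the fingers measure 119 mm over their backs; the gripper's body (75 mm by 177 mm) begins 78 mm behind the grasp point.
Start: joints at [-1.42, 0.087, 1.371, -0, 1.684, -0.103], TCP at [0.138, -0.532, 0.185] pointing down, gripper open.
Joint ranges: [-3.1, 3.1], [-0.76, 2.03], [0.27, 2.55], [-1.08, 4.22], [0.17, 2.65], [-2.57, 2.57]. Speed limits (rad/s): [2.79, 2.79, 3.14, 3.14, 3.14, 3.14].

INTERFACE

Orientations are given as a 3x3 rotation matrix whose columns are the frame's x, y, z axes.
In Python, from station import r, camera, calibration gives the robot as it stands.
- The arm moves only by the shell command python3 -m jog 'ROWS' [FORCE]. ROWS is JSON, a list of rows, each a list of 3 entries, a list of its own where there are three numbers: the turn, a rotation vector about the tool's x, y, z in degrees, then the shift along the tool's x, y, z in mm, then the finger opening in mm, from 0 to 94. A call has 1 to 12 rows; each row shifts and turns the commanded pose from where the row before left it, along the tool's axes as they then stand; what a row does not reach is not made up. A row lasts 1/10 s, in which the tool goes at most 50 mm and 8.59 degrees, less where a joint would pass 70% of its speed; a pose out of reach is approached as far as the arm can. A call is refused whole if a number of a shift passes 50 or a number of a turn 8.59, either way. A call with a gripper value outside its range is refused whole. The fingers move at their own pace and stop on an object; FORCE is the grip in N (left out, the last holds). Time passes only in rows, so rows that do not move let the fingers close. It gives the time, the measured TCP pose, the force, the opening and the grip force at its end, in the units of the state.
- r.get_obs(): the state, without advancing time (a new reading comes with each control period).
- camera(name): name is "side" or "top"; returns (picture, depth): 384x512x3 uint8, red, green, blue; 384x512 float32, m along the optical axis (not along the pixel's ray), 0 where there is no reading.
- calibration(name): a dict with "K" (3x3 intrinsics, pixels), "extrinsics" (4x4, takes a point from world to camera coordinates). Camera axes: x right, y up, looking along -z (the intrinsics and any distortion apply to the point x, -y, -z); pixel columns grow to the right and rows downward; lengths in m; the calibration is good to about 2 mm. A picture is of the moment at which its call begins. calibration takes no time and is no camera call.
- r.finish_job(): hands the job in; it is judged then, once.
The state is a dict: "clock": time; "joints": joint angles; "joint_velocities": joint speeds; "joint_efforts": joint torques, N m; "position": TCP position; "tool_rot": TCP orientation; "contact_force": force on the tool from outside, world axes, zero at the start; "moment": the same for the moment, N m; "width": finger opening in m; "grasp_force": force on a finger pad.
Only numpy, scipy, OpenCV 4.12 (cv2) and the standard library are available. Lean on these libraries where they do the work, as an engineer would, in place of code of your own. Each camera call takes 0.05 s, during which the arm holds its last target. There are 200 camera calls.

TASK

Swing the reader's stiff lid up to about 100 degrees from shut (just past upright) and leave it standing there, then pick up the small round flask that stands out on the open table (not the one by the lamp in the back corner), set it upright in the reader's sprung ring cradle and press it straight down until the ring is at the bottom of its travel. The program finishes while still holding the flask pressed down, and the other things on the table stay where they are.

Things in the scene. Friction and masses are not known exactly. Their poses are not given: they have to be found in the camera images.
- reader: bench reader, fixed: flat grey base 175 x 150 mm, its top 35 mm above the table. Origin on the table under the axis of the ring cradle; its x points away from the robot towards the lid hinge, z up. The base reaches from x = -65 to +111 mm. Two hinge towers at x = 85, y = +-62 mm. Yaw within 0.25 rad of 0.
- lid (a joint): angle of the reader's white lid in rad: 0 = shut, lying level over the cradle; grows as the front edge swings up and back about the hinge at the far side; upright at 1.57; 100 degrees = 1.745; end stop at 2.3. The hinge is stiff (0.3 Nm of friction; about 3 N at the bar moves it) and the lid stays where it is left.
- lid_hinge (a point): middle of the hinge line of the lid: in the reader's frame at x = 85, y = 0, z = 92 mm; the hinge line runs along the reader's y.
- lid_bar (a point): middle of the lid's round steel handle bar: 10 mm thick, parallel to the hinge and 155 mm from it, 100 mm long between its side arms, 42 mm beyond the edge of the lid panel (140 mm wide, 10 mm thick). Pinched from above, a finger on each side, it turns between the fingers as the lid swings. In the reader's frame at x = 85 - 155 cos(lid), z = 92 + 155 sin(lid) mm.
- cradle (a joint): travel of the sprung ring cradle in m: 0 = up, 0.020 = fully down. The springs push up with 5 N at the top and 15 N at the bottom; the flask's own weight does not move it.
- cradle_seat (a point): centre of the level seat inside the aluminium ring cradle, where the flask's bottom rests; 62 mm above the table when up, 42 mm when down. The ring's wall stands 18 mm above the seat; inside it is 67 mm in diameter near the seat and flares to about 78 mm at the rim, 86 mm outside.
- flask: small round blue bottle with a black cap, 0.13 to 0.27 kg, standing upright on the open table left or right of the reader (a like one far back by the lamp is no part of the job). Origin at the centre of its underside. Body 62 mm in diameter, rounded shoulders up to 74 mm high; the cap is 24 mm in diameter, from 74 to 90 mm high, and can be gripped from above.
- timer: round kitchen-type timer, 62 mm wide and 35 mm high, bystander. Origin at the centre of its underside.
- probe: upright handle with a black grip on a round steel foot, 40 mm wide and 119 mm high, bystander. Origin at the centre of its underside.
- vial: slim dropper vial, 20 mm in diameter and 82 mm high, bystander. Origin at the centre of its underside.
- dish: round flat dish, 94 mm in diameter and 17 mm high, bystander. Origin at the centre of its underside.

How it is judged:
On the way, in this order (a step that is already met when the one before it is completed fails the run):
1. the lid stands at about 100 degrees, let go (value of joint lid between 1.57 and 1.92 rad and contact force between each of the arm, the fingers and reader below 0.3 N), for 0.3 s.
2. the flask sits upright in the ring cradle (horizontal distance between flask and cradle_seat below 0.005 m and z of flask in the frame of cradle_seat below 0.004 m and angle between flask's own z axis and vertical below 0.12 rad), for 0.2 s.
At the end, for the whole second after the job is handed in: At the end the fingers hold the flask down (at least 4 N on it, none on the reader): the ring cradle is 16 to 20 mm down, the flask sits on the seat (within 5 mm of centre, bottom within 4 mm of the seat), upright within 0.12 rad and still, and the lid stands at 90 to 110 degrees (all of step 2 and value of joint cradle above 0.016 m and contact force between flask and reader above 6 N and contact force between the fingers and flask above 4 N and contact force between the fingers and reader below 0.5 N and linear speed of flask below 0.02 m/s and value of joint lid between 1.57 and 1.92 rad); the arm keeps its last pose, push and grip.
It fails at once if the flask is tipped over (angle between flask's own z axis and vertical above 0.6 rad).
It fails at once if a bystander is pushed away or knocked over (distance of any of timer, probe, vial, dish from where it was at the start of the episode above 0.03 m or angle between any of probe, vial's own z axis and vertical above 0.5 rad).
It also fails if it takes over 64 s, if anything falls off the work surface, if the arm or the gripper's body presses on something with over 40 N, if the wrist force passes 120 N, or if a joint passes its speed limit or range.

## Working session

There is one attempt and no reset: what is moved stays moved. The work goes in short steps, Python scripts to look and compute and a shell command to move; the robot and the scene stay as the last step left them, time stands still between calls to the robot, and variables do not carry over. Pictures are saved under pics/ and viewed, at most 10 in all, crops included, and the job is handed in when it is done.

```bash
ls; mkdir -p pics; cat > h.py <<'E'
import numpy as np, cv2
from station import r, camera, calibration
def snap(n,f):
    p,d=camera(n); cv2.imwrite(f'pics/{f}.png',p[:,:,::-1]); np.savez(f'pics/{f}.npz',p=p,d=d); return p,d
def world(n,d):
    c=calibration(n);K=np.array(c['K']);E=np.array(c['extrinsics'])
    v,u=np.mgrid[0:d.shape[0],0:d.shape[1]].astype(float)
    P=np.stack([(u-K[0,2])/K[0,0]*d,-(v-K[1,2])/K[1,1]*d,-d],-1)
    return (P-E[:3,3])@E[:3,:3]
E
python3 - <<'E'
from h import *
for n in('top','side'):
    snap(n,n+'0'); print({k:np.round(v,3).tolist() if not isinstance(v,dict) else v for k,v in calibration(n).items()})
o=r.get_obs(); print(o['clock'],o['position'],o['tool_rot'],o['width'],r.grip_point_offset)
E
```

```text
pics
{'K': [[378.241, 0.0, 259.334], [0.0, 378.241, 193.728], [0.0, 0.0, 1.0]], 'extrinsics': [[0.015, -1.0, -0.005, -0.034], [0.994, 0.014, 0.11, -0.524], [-0.11, -0.006, 0.994, -1.156], [0.0, 0.0, 0.0, 1.0]]}
{'K': [[421.078, 0.0, 260.532], [0.0, 421.078, 183.185], [0.0, 0.0, 1.0]], 'extrinsics': [[0.999, 0.038, 0.021, -0.546], [-0.039, 0.571, 0.82, -0.016], [0.019, -0.82, 0.572, -1.216], [0.0, 0.0, 0.0, 1.0]]}
0.1 [ 0.13800379 -0.53184969  0.18362872] [[ 9.67972158e-01  2.51057368e-01 -3.16256210e-04]
 [ 2.51057494e-01 -9.67970152e-01  1.97960316e-03]
 [ 1.90867386e-04 -1.99559923e-03 -9.99997991e-01]] 0.09388435973717699 0.0188
```

View pics/top0.png

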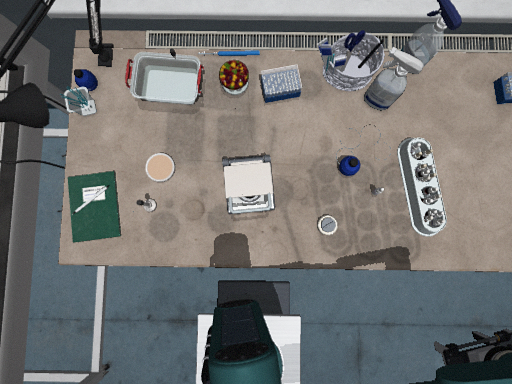

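View pics/side0.png

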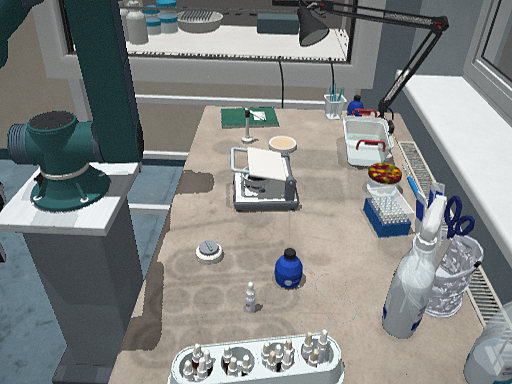

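The top view shows the reader at about (248,185) with its lid at (247,180) and the bar near its front edge. The flask is at (348,165), vial (376,189), timer (328,225), dish (160,167) and probe (148,203). In the side view, the lid is at (268,163), its bar loop at (233,160) and the flask at (289,268).

```bash
python3 - <<'E'
from h import *
W={}
for n in('top','side'):
    z=np.load(f'pics/{n}0.npz'); W[n]=(z['p'],world(n,z['d']),z['d'])
p,w,d=W['top']
for nm,(u,v) in dict(flaskcap=(348,165),vial=(376,189),timer=(328,225),dish=(160,167),probe=(148,203),lid=(247,180),table=(290,190)).items():
    print(nm,np.round(w[v,u],3))
# lid plane
for n,(u0,u1,v0,v1) in dict(top=(228,268,167,193),side=(256,280,155,172)).items():
    q=W[n][1][v0:v1,u0:u1].reshape(-1,3); q=q[(q[:,2]>.06)&np.isfinite(q).all(1)]
    c=np.median(q,0);U,S,V=np.linalg.svd(q-c); nn=V[2]*np.sign(V[2][2]);print(n,c.round(3),nn.round(3),(S/len(q)**.5).round(4),q.min(0).round(3),q.max(0).round(3))
# flask by blue color
for n in W:
    p,w,d=W[n]; P=p.astype(int); m=(P[...,2]>P[...,0]+50)&(P[...,2]>P[...,1]+50)&(w[...,1]<-.1)&(w[...,1]>-.4)&(w[...,0]<.6)&(w[...,2]>.01)
    q=w[m];print(n,len(q),q.min(0).round(3),q.max(0).round(3))
im=np.vstack([cv2.resize(W['top'][0][145:220,200:300],(600,450),interpolation=cv2.INTER_CUBIC)])
cv2.imwrite('pics/t1.png',im[:,:,::-1])
im=cv2.resize(W['side'][0][135:215,220:310],(675,600),interpolation=cv2.INTER_CUBIC)
cv2.imwrite('pics/s1.png',im[:,:,::-1])
E
```

```text
flaskcap [ 0.612 -0.296  0.071]
vial [ 0.542 -0.387  0.047]
timer [ 0.43  -0.24   0.034]
dish [0.607 0.291 0.019]
probe [0.489 0.318 0.041]
lid [0.555 0.009 0.115]
table [ 0.541 -0.125 -0.002]
top [0.556 0.007 0.114] [0.979 0.018 0.204] [0.0601 0.0336 0.0216] [ 0.394 -0.049  0.101] [0.596 0.067 1.207]
side [0.563 0.004 0.111] [0.222 0.025 0.975] [0.0281 0.0178 0.0011] [ 0.53 -0.05  0.1 ] [0.594 0.064 0.12 ]
top 56 [ 0.588 -0.326  0.027] [ 0.6   -0.285  0.069]
side 122 [ 0.589 -0.335  0.01 ] [ 0.6   -0.302  0.064]
```

View pics/t1.png

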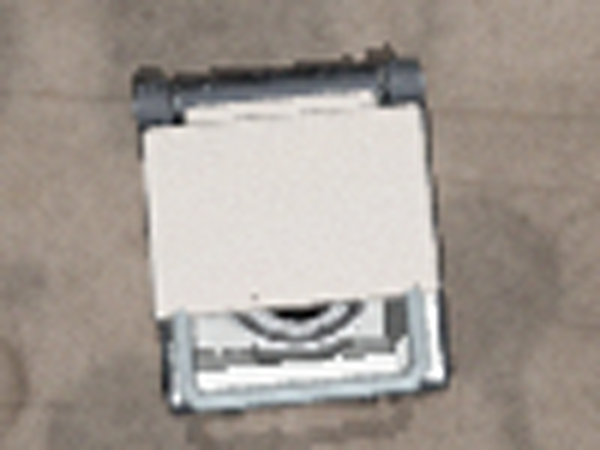

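View pics/s1.png

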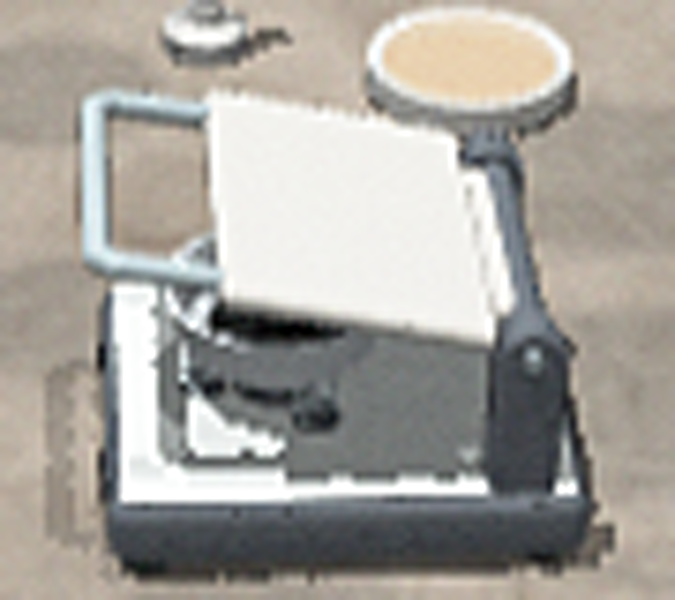

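The crops show the lid part open at about 13 deg and the reader yawed a few degrees positive. In the enlarged top crop the bar corners are at (187,400) and (424,384), and in the side crop at (95,103) and (98,262). I'll fit the reader pose to these points.

```bash
cat > fit.py <<'E'
from h import *
from scipy.optimize import least_squares
def proj(n,P):
    c=calibration(n);K=np.array(c['K']);E=np.array(c['extrinsics'])
    q=np.asarray(P)@E[:3,:3].T+E[:3,3]; return np.stack([K[0,0]*q[:,0]/-q[:,2]+K[0,2],K[1,1]*-q[:,1]/-q[:,2]+K[1,2]],-1)
T=lambda x,y:(200+(x+.5)/6-.5,145+(y+.5)/6-.5)
S=lambda x,y:(220+(x+.5)/7.5-.5,135+(y+.5)/7.5-.5)
# L: lid-frame (dist from hinge, y), B: base point
obs=[('top',T(187,400),'L',(155,55)),('top',T(424,384),'L',(155,-55)),('side',S(95,103),'L',(155,55)),('side',S(98,262),'L',(155,-55)),
('top',T(447,388),'B',(-65,-75,35)),('side',S(107,503),'B',(-65,-75,35)),('side',S(590,495),'B',(111,-75,35)),('side',S(533,358),'B',(85,-72,92))]
def pts(p):
    x,y,a,l=p;o=[]
    for n,_,k,g in obs:
        if k=='L': g=(85-g[0]*np.cos(l),g[1],92+g[0]*np.sin(l))
        g=np.array(g)/1000; o.append([x+np.cos(a)*g[0]-np.sin(a)*g[1],y+np.sin(a)*g[0]+np.cos(a)*g[1],g[2]])
    return np.array(o)
def res(p):
    P=pts(p); return np.concatenate([proj(n,P[i:i+1])[0]-uv for i,(n,uv,_,_) in enumerate(obs)])
s=least_squares(res,[.51,0,.09,.22],loss='soft_l1'); print(s.x.round(4)); print(res(s.x).reshape(-1,2).round(2))
x,y,a,l=s.x
P=pts(s.x); print('bar',P[:2].mean(0).round(4), 'hinge',x+.085*np.cos(a),y+.085*np.sin(a))
# flask: ray through cap / body circles
for n,uv,z in(('top',(348.7,157.5),.09),):pass
E
python3 fit.py; python3 - <<'E'
from h import *
o=[]
for n,b in(('top',(325,140,375,190)),('side',(262,240,318,295))):
    p=np.load(f'pics/{n}0.npz')['p'][b[1]:b[3],b[0]:b[2]]; o.append(cv2.resize(p,(400,400),interpolation=cv2.INTER_CUBIC))
cv2.imwrite('pics/fl.png',np.hstack(o)[:,:,::-1])
E
```

```text
[0.5336 0.0053 0.0958 0.2077]
[[ 0.08  0.11]
 [-1.18 -0.34]
 [-0.05 -0.14]
 [-0.33  0.1 ]
 [ 0.77  0.01]
 [-0.31 -0.03]
 [ 0.71 -0.16]
 [-0.1   0.27]]
bar [ 0.4672 -0.0011  0.124 ] hinge 0.6181636766667101 0.013390833933580695
```

View pics/fl.png

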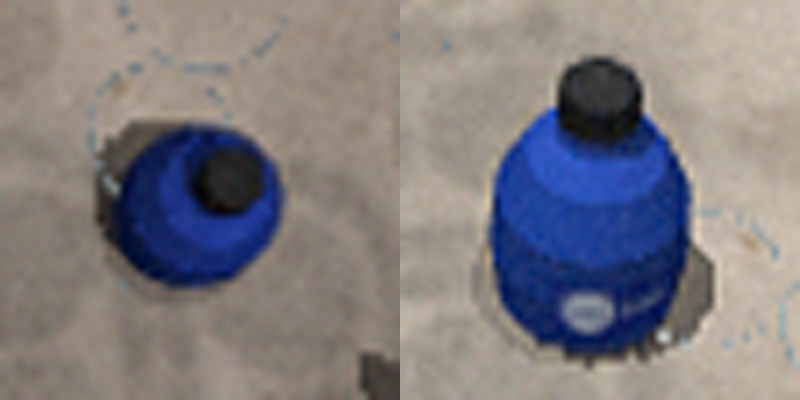

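The fit is good, with residuals under 1.2 px: reader at (0.534, 0.005), yaw 0.096, lid 0.208 rad, bar at (0.467, -0.001, 0.124). In the flask crop, the cap top centres are at (233,176) for top and (602,82) for side. Next I turn the tool to the reader's axes.

```bash
python3 -m jog '[[[0,0,-8.1],[0,0,0],94],[[0,0,-8.1],[0,0,0],94],[[0,0,-8.1],[0,0,0],94],[[0,0,-8.1],[0,0,0],94],[[0,0,-8.1],[0,0,0],60],[[0,0,-8.1],[0,0,0],40],[[0,0,-8.1],[0,0,0],40],[[0,0,-8.1],[0,0,0],40],[[0,0,-8.1],[0,0,0],40],[[0,0,-8.1],[0,0,0],40],[[0,0,0],[0,0,0],40],[[0,0,0],[0,0,0],40]]' 20
python3 - <<'E'
from h import *
from fit import proj
from scipy.optimize import least_squares
f=lambda P:np.r_[proj('top',[P])[0]-(353.7,161.6),proj('side',[P])[0]-(289.9,250.8)]
s=least_squares(f,[.6,-.3,.09]);print('captop',s.x,s.fun)
o=r.get_obs();print(o['clock'],o['position'],o['tool_rot'].round(3) if hasattr(o['tool_rot'],'round') else o['tool_rot'],o['joints'])
E
```

```text
clock: 1.3
position: [0.138, -0.5322, 0.1842]
tool_rot: [[-0.094, 0.996, -0.0], [0.996, 0.094, 0.001], [0.001, -0.0, -1.0]]
contact_force: [0.2, 0.1, 0.1]
width: 0.0405
grasp_force: 0.0
[0.5336 0.0053 0.0958 0.2077]
[[ 0.08  0.11]
 [-1.18 -0.34]
 [-0.05 -0.14]
 [-0.33  0.1 ]
 [ 0.77  0.01]
 [-0.31 -0.03]
 [ 0.71 -0.16]
 [-0.1   0.27]]
bar [ 0.4672 -0.0011  0.124 ] hinge 0.6181636766667101 0.013390833933580695
captop [ 0.61886918 -0.30883303  0.08803153] [ 0.00218343  0.02785799  0.01968234 -0.00313824]
1.3 [ 0.13804405 -0.53216787  0.18423262] [[-0.094  0.996 -0.   ]
 [ 0.996  0.094  0.001]
 [ 0.001 -0.    -1.   ]] [-1.42011781e+00  8.75022410e-02  1.37130640e+00 -8.80458340e-06
  1.68359556e+00 -1.51389535e+00]
```

```bash
python3 -m jog '[[[0,0,0],[40,30,0],40],[[0,0,0],[40,30,0],40],[[0,0,0],[40,30,0],40],[[0,0,0],[40,30,0],40],[[0,0,0],[40,30,0],40],[[0,0,0],[40,30,0],40],[[0,0,0],[40,30,0],40],[[0,0,0],[40,30,0],40],[[0,0,0],[40,30,0],40],[[0,0,0],[40,30,0],40],[[0,0,0],[40,30,0],40],[[0,0,0],[40,30,0],40]]'
python3 -m jog '[[[0,0,0],[18,17,0],40],[[0,0,0],[0,0,0],40],[[0,0,0],[0,0,0],40],[[0,0,0],[0,0,0],40]]'; python3 -c "
from h import *;print(r.get_obs()['joints'],r.get_obs()['tool_rot'])"
```

```text
clock: 2.5
position: [0.4507, -0.0178, 0.1849]
tool_rot: [[-0.094, 0.996, 0.001], [0.996, 0.094, -0.001], [-0.001, 0.001, -1.0]]
contact_force: [0.9, -0.9, -0.4]
width: 0.0402
grasp_force: 0.0
clock: 2.9
position: [0.4647, -0.0013, 0.1846]
tool_rot: [[-0.094, 0.996, -0.0], [0.996, 0.094, -0.001], [-0.001, -0.0, -1.0]]
contact_force: [-0.3, 0.0, -0.4]
width: 0.0398
grasp_force: 0.0
[-1.24485877e-01 -1.04126463e-01  1.56073088e+00 -6.14318225e-04
  1.68528293e+00 -2.19104545e-01] [[-9.44078724e-02  9.95533534e-01 -3.68209724e-04]
 [ 9.95533460e-01  9.44076550e-02 -5.68980959e-04]
 [-5.31677808e-04 -4.20281383e-04 -9.99999770e-01]]
```

```bash
python3 -m jog '[[[0,0,0],[0,2.5,20],40],[[0,0,0],[0,0,20],40],[[0,0,0],[0,0,20],40],[[0,0,0],[0,0,19],40],[[0,0,0],[0,0,0],40],[[0,0,0],[0,0,0],40],[[0,0,0],[0,0,0],0],[[0,0,0],[0,0,0],0],[[0,0,0],[0,0,0],0],[[0,0,0],[0,0,0],0],[[0,0,0],[0,0,0],0],[[0,0,0],[0,0,0],0]]' 25; python3 -c "
from h import *;snap('side','s2');p=np.load('pics/s2.npz')['p'][80:220,180:340];cv2.imwrite('pics/s2.png',cv2.resize(p,None,fx=4,fy=4)[:,:,::-1])"
```

```text
clock: 4.1
position: [0.4666, -0.0002, 0.1056]
tool_rot: [[-0.097, 0.995, -0.003], [0.995, 0.097, -0.001], [-0.0, -0.003, -1.0]]
contact_force: [-3.9, -1.0, 3.4]
width: 0.0074
grasp_force: 24.2
```

View pics/s2.png

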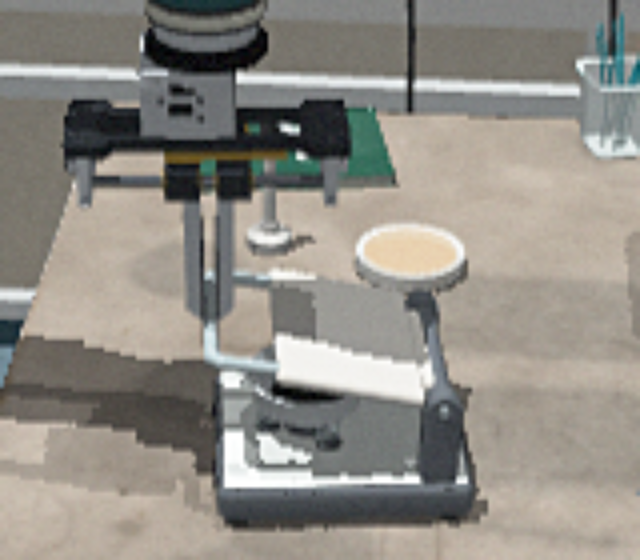

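The side view shows the fingers straddling and gripping the middle of the bar at (210,300), with the panel clear. Now I swing along the arc.

```bash
python3 -m jog '[[[0,0,0],[0,3.3,-12.8],0],[[0,0,0],[0,4.3,-12.4],0],[[0,0,0],[0,5.4,-12],0],[[0,0,0],[0,6.4,-11.6],0],[[0,0,0],[0,7.3,-10.9],0],[[0,0,0],[0,8.2,-10.3],0],[[0,0,0],[0,9.2,-9.5],0],[[0,0,0],[0,9.8,-8.8],0],[[0,0,0],[0,10.6,-7.8],0]]'
```

```text
clock: 5.05
position: [0.5347, 0.0067, 0.2045]
tool_rot: [[-0.097, 0.995, 0.006], [0.995, 0.097, 0.001], [0.0, 0.006, -1.0]]
contact_force: [-0.4, -0.8, -0.5]
width: 0.0001
grasp_force: 0.0
```

```bash
python3 -c "
from h import *;p,d=snap('side','s3');cv2.imwrite('pics/s3.png',cv2.resize(p[60:220,180:340],None,fx=3.75,fy=3.75)[:,:,::-1])
w=world('side',d)[140:172,244:282].reshape(-1,3);w=w[(abs(w[:,1])<.08)&(w[:,2]>.07)];c=np.median(w,0);print(c,np.linalg.svd(w-c)[2][2])"
```

```text
[0.54965857 0.00269525 0.12996457] [-0.31942383 -0.08798174 -0.94351875]
```

View pics/s3.png

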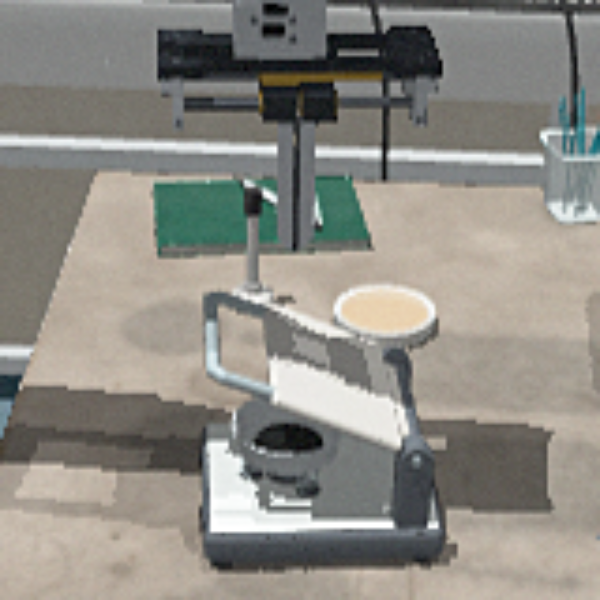

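```bash
python3 - <<'E' | tail -8
from fit import *
print(proj('side',[[.5347,.0067,.2045]]),'tip seen ~258.6,126')
print(proj('side',[[.4666,-.0002,.1056]]),'tip seen s2 ~',180+210/4,80+318/4)
for l in(.2077,.25,.3,.337,.38,.42):
    m=[.5336+.0*0+np.cos(.0958)*(.085-.155*np.cos(l)),.0053+np.sin(.0958)*(.085-.155*np.cos(l)),.092+.155*np.sin(l)]
    print(l,proj('side',[m]))
E
```

```text
[[257.9115519  131.41462797]] tip seen ~258.6,126
[[232.17203693 164.03208062]] tip seen s2 ~ 232.5 159.5
0.2077 [[232.25874344 158.45238128]]
0.25 [[232.7723176  156.41748205]]
0.3 [[233.51369599 154.02274266]]
0.337 [[234.15577838 152.26171362]]
0.38 [[235.0013873  150.23097209]]
0.42 [[235.88330538 148.36083105]]
```

```bash
python3 - <<'E'
from h import *
z=np.load('pics/s3.npz');w=world('side',z['d']);q=w[60:135,230:285].reshape(-1,3)
m=(abs(q[:,0]-.535)<.06)&(abs(q[:,1]-.007)<.05)&(q[:,2]>.17);q=q[m]
for a in np.arange(.18,.34,.01):
    s=q[(q[:,2]>=a)&(q[:,2]<a+.01)]
    if len(s):print(round(a,2),len(s),s.min(0).round(3),s.max(0).round(3),np.median(s,0).round(3))
E
```

```text
0.22 11 [ 0.53  -0.005  0.224] [ 0.543 -0.     0.23 ] [ 0.538 -0.003  0.228]
0.23 34 [ 0.525 -0.008  0.23 ] [0.548 0.    0.24 ] [ 0.535 -0.003  0.235]
0.24 33 [ 0.525 -0.007  0.241] [0.547 0.    0.25 ] [ 0.537 -0.004  0.245]
0.25 40 [ 0.524 -0.007  0.25 ] [0.547 0.001 0.26 ] [ 0.535 -0.004  0.256]
0.26 33 [ 0.524 -0.008  0.261] [ 0.547 -0.001  0.27 ] [ 0.534 -0.004  0.266]
0.27 38 [ 0.524 -0.008  0.27 ] [ 0.547 -0.     0.28 ] [ 0.536 -0.004  0.275]
0.28 38 [ 0.524 -0.007  0.28 ] [0.546 0.002 0.29 ] [ 0.534 -0.003  0.285]
0.29 38 [ 0.524 -0.008  0.29 ] [0.546 0.015 0.3  ] [ 0.536 -0.003  0.294]
0.3 36 [ 0.524 -0.009  0.3  ] [0.546 0.013 0.31 ] [ 0.535 -0.004  0.305]
0.31 25 [ 0.524 -0.008  0.31 ] [0.548 0.019 0.317] [ 0.534 -0.004  0.313]
0.32 35 [ 0.51  -0.032  0.325] [0.56  0.019 0.33 ] [ 0.539 -0.026  0.328]
0.33 218 [ 0.475 -0.033  0.33 ] [0.593 0.034 0.34 ] [ 0.522 -0.025  0.336]
0.34 136 [ 0.508 -0.031  0.34 ] [0.588 0.013 0.35 ] [ 0.539 -0.019  0.345]
```

The depth shows the real fingertips about 18.5 mm above the reported TCP, so the pinch caught only the bottom of the bar and slipped. From here I treat the grasp point as reported z + 37.5 mm. The lid is now at about 0.38 rad, with the bar near (0.475, 0, 0.150), so I re-grip lower.

```bash
python3 -m jog '[[[0,0,0],[0,-20,0],34],[[0,0,0],[-1,-20,0],34],[[0,0,0],[0,-20,0],34],[[0,0,0],[0,0,0],34],[[0,0,0],[0,0,20],34],[[0,0,0],[0,0,20],34],[[0,0,0],[0,0,20],34],[[0,0,0],[0,0,20],34],[[0,0,0],[0,0,12],34],[[0,0,0],[0,0,0],34],[[0,0,0],[0,0,0],34]]' 40
python3 -m jog '[[[0,0,0],[0,0,0],0],[[0,0,0],[0,0,0],0],[[0,0,0],[0,0,0],0],[[0,0,0],[0,0,0],0],[[0,0,0],[0,0,0],0],[[0,0,0],[0,0,0],0]]' 
python3 - <<'E' | tail -3
from fit import *
p,d=snap('side','s4');cv2.imwrite('pics/s4.png',cv2.resize(p[80:220,180:340],None,fx=4,fy=4)[:,:,::-1])
w=world('side',d);q=w[140:180,250:290].reshape(-1,3)
q=q[(q[:,2]>.095)&(q[:,0]>.51)&(q[:,0]<.61)&(abs(q[:,1])<.07)]
c=np.median(q,0);V=np.linalg.svd(q-c)[2][2];print(len(q),c,V,np.arctan(np.hypot(*V[:2])/abs(V[2])))
E
```

```text
clock: 6.2
position: [0.4732, -0.0006, 0.1105]
tool_rot: [[-0.097, 0.995, 0.001], [0.995, 0.097, -0.0], [-0.0, 0.001, -1.0]]
contact_force: [0.4, -0.6, -0.4]
width: 0.0343
grasp_force: 0.0
clock: 6.8
position: [0.4778, -0.0003, 0.1109]
tool_rot: [[-0.097, 0.995, 0.013], [0.995, 0.097, 0.001], [-0.001, 0.013, -1.0]]
contact_force: [12.3, 1.0, -5.9]
width: 0.0087
grasp_force: 40.0
 [-0.1   0.27]]
bar [ 0.4672 -0.0011  0.124 ] hinge 0.6181636766667101 0.013390833933580695
935 [ 0.56137899 -0.00891347  0.12609126] [0.4118787  0.03442628 0.91058814] 0.42609149395206974
```

View pics/s4.png

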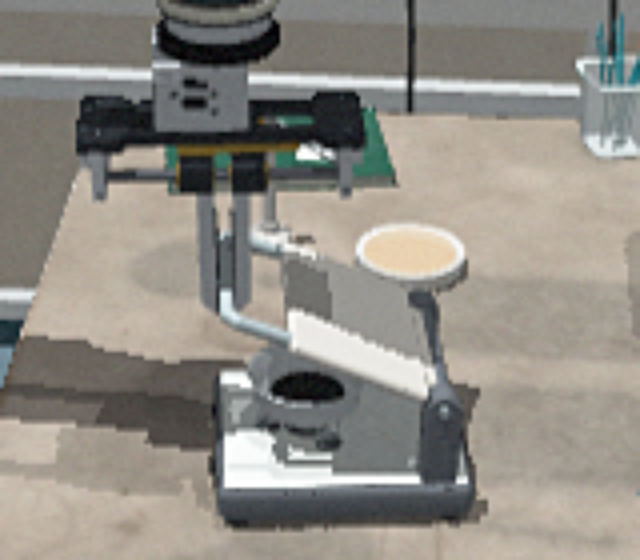

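The view shows the bar held between the fingers, above the tips at about (222,270). The lid is at 0.426 rad and the TCP x matches the bar. I swing again, following the arc.

```bash
python3 -m jog '[[[0,0,0],[0,7.8,-11.5],0],[[0,0,0],[0,9.2,-10.9],0],[[0,0,0],[0,7.6,-10.3],0],[[0,0,0],[0,8.4,-9.6],0]]'
python3 -m jog '[[[0,0,0],[0,9.1,-9],0],[[0,0,0],[0,9.8,-8.1],0],[[0,0,0],[0,10.5,-7.3],0],[[0,0,0],[0,11,-6.4],0]]'
```

```text
clock: 7.25
position: [0.5029, 0.0025, 0.1513]
tool_rot: [[-0.097, 0.995, -0.007], [0.995, 0.097, -0.0], [0.0, -0.007, -1.0]]
contact_force: [-4.3, -0.2, -2.6]
width: 0.0088
grasp_force: 40.0
clock: 7.65
position: [0.5425, 0.0068, 0.1842]
tool_rot: [[-0.097, 0.995, -0.007], [0.995, 0.097, 0.0], [0.001, -0.007, -1.0]]
contact_force: [-8.8, 0.8, 6.8]
width: 0.0088
grasp_force: 40.0
```

```bash
python3 -m jog '[[[0,0,0],[0,11.6,-5.5],0],[[0,0,0],[0,12,-4.5],0],[[0,0,0],[0,12.3,-3.6],0],[[0,0,0],[0,12.5,-2.5],0],[[0,0,0],[0,12.7,-1.4],0],[[0,0,0],[0,12.8,-0.4],0],[[0,0,0],[0,12.7,0.7],0],[[0,0,0],[0,12.7,1.7],0],[[0,0,0],[0,0,0],0],[[0,0,0],[0,0,0],0]]'
```

```text
clock: 8.65
position: [0.6452, 0.0171, 0.1993]
tool_rot: [[-0.098, 0.995, 0.003], [0.995, 0.098, 0.001], [0.001, 0.003, -1.0]]
contact_force: [1.6, 2.4, 3.2]
width: 0.0087
grasp_force: 40.1
```

```bash
python3 -m jog '[[[0,0,0],[0,0,0],30],[[0,0,0],[0,0,0],30],[[0,0,0],[0,0,0],30],[[0,0,0],[0,0,-15],30],[[0,0,0],[0,0,-20],30],[[0,0,0],[0,0,-20],30],[[0,0,0],[0,0,-20],30],[[0,0,0],[0,0,0],30],[[0,0,0],[0,0,0],30],[[0,0,0],[0,0,0],30],[[0,0,0],[0,0,0],30]]'
python3 -c "
from h import *;p,d=snap('side','s5');snap('top','t5');cv2.imwrite('pics/s5.png',cv2.resize(p[40:220,180:360],None,fx=3.3,fy=3.3)[:,:,::-1]);print(r.get_obs()['joints'])"
```

```text
clock: 9.75
position: [0.6436, 0.016, 0.2717]
tool_rot: [[-0.096, 0.995, -0.003], [0.995, 0.096, 0.0], [0.0, -0.003, -1.0]]
contact_force: [0.8, 0.4, 0.4]
width: 0.0302
grasp_force: 0.0
[-6.30076176e-02  3.08687814e-01  9.39124614e-01 -1.58913073e-04
  1.89598491e+00 -1.59780029e-01]
```

View pics/s5.png

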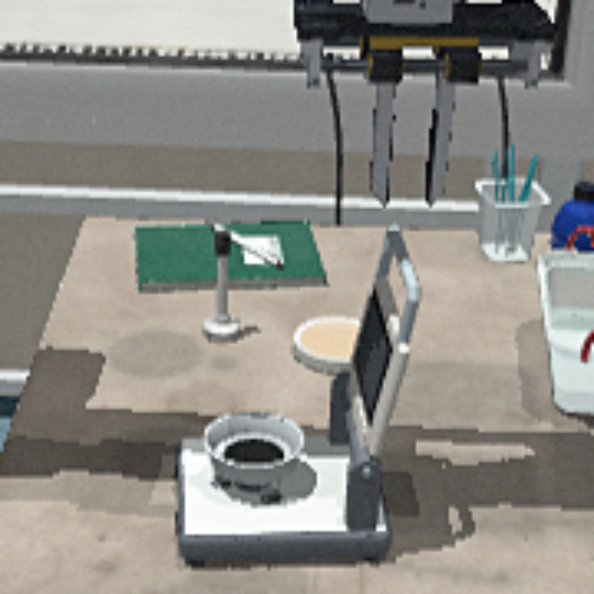

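The lid stands at about 100 deg, let go and clear of the fingers (bar at about (405,255)), and the ring is free at (254,450). I turn the tool 90 deg, so the gripper body lies along the reader's y, and go over to the flask.

```bash
python3 -m jog '[[[0,0,8.5],[0,0,0],60],[[0,0,8.5],[0,0,0],60],[[0,0,8.5],[0,0,0],60],[[0,0,8.5],[0,0,0],60],[[0,0,8.5],[0,0,0],60],[[0,0,8.5],[0,0,0],60],[[0,0,8.5],[0,0,0],60],[[0,0,8.5],[0,0,0],60],[[0,0,8.5],[0,0,0],60],[[0,0,8.5],[0,0,0],60],[[0,0,5],[0,0,0],60],[[0,0,0],[0,0,0],60]]'
python3 -m jog '[[[0,0,0],[-8,46,0],60],[[0,0,0],[-8,46,0],60],[[0,0,0],[-8,46,0],60],[[0,0,0],[-8,46,0],60],[[0,0,0],[-8,46,0],60],[[0,0,0],[-8,46,0],60],[[0,0,0],[-8,45,0],60],[[0,0,0],[0,0,40],60],[[0,0,0],[0,0,40],60],[[0,0,0],[0,0,40],60],[[0,0,0],[0,0,0],60],[[0,0,0],[0,0,0],60]]'
python3 - <<'E' | tail -20
from fit import *
p,d=snap('side','s6');p2,d2=snap('top','t6')
a=cv2.resize(p[160:300,230:350],(480,560),interpolation=cv2.INTER_CUBIC)
b=cv2.resize(p2[150:230,220:280],(320,427),interpolation=cv2.INTER_CUBIC)
im=np.zeros((560,800,3),np.uint8);im[:,:480]=a;im[:427,480:]=b;cv2.imwrite('pics/c6.png',im[:,:,::-1])
w=world('side',d);q=w.reshape(-1,3);q=q[(abs(q[:,0]-.62)<.03)&(abs(q[:,1]+.309)<.06)&(q[:,2]>.1)&(q[:,2]<.26)]
for lo in np.arange(.1,.26,.02):
    s=q[(q[:,2]>=lo)&(q[:,2]<lo+.02)]
    if len(s):print(lo.round(2),len(s),s.min(0).round(3),s.max(0).round(3))
print(proj('side',[[.5336,.0053,.08],[.5336,.0053,.062]]),proj('top',[[.5336,.0053,.08],[.5336,.0053,.062]]))
E
```

```text
clock: 11.05
position: [0.644, 0.016, 0.2727]
tool_rot: [[0.995, 0.097, -0.001], [0.097, -0.995, -0.0], [-0.001, -0.0, -1.0]]
contact_force: [0.3, -0.2, 0.2]
width: 0.0598
grasp_force: 0.0
clock: 12.25
position: [0.6191, -0.3086, 0.1529]
tool_rot: [[0.995, 0.098, -0.002], [0.098, -0.995, 0.001], [-0.002, -0.001, -1.0]]
contact_force: [-0.1, -0.2, 1.4]
width: 0.0602
grasp_force: 0.0
[0.5336 0.0053 0.0958 0.2077]
[[ 0.08  0.11]
 [-1.18 -0.34]
 [-0.05 -0.14]
 [-0.33  0.1 ]
 [ 0.77  0.01]
 [-0.31 -0.03]
 [ 0.71 -0.16]
 [-0.1   0.27]]
bar [ 0.4672 -0.0011  0.124 ] hinge 0.6181636766667101 0.013390833933580695
0.16 20 [ 0.608 -0.348  0.172] [ 0.632 -0.276  0.18 ]
0.18 82 [ 0.61  -0.355  0.18 ] [ 0.633 -0.279  0.2  ]
0.2 81 [ 0.613 -0.355  0.2  ] [ 0.633 -0.343  0.22 ]
0.22 93 [ 0.613 -0.354  0.22 ] [ 0.633 -0.345  0.24 ]
0.24 22 [ 0.614 -0.355  0.24 ] [ 0.625 -0.276  0.26 ]
[[256.70181879 171.72796234]
 [256.59915788 177.11957979]] [[248.63576374 188.68189913]
 [248.82939408 189.41152567]]
```

View pics/c6.png

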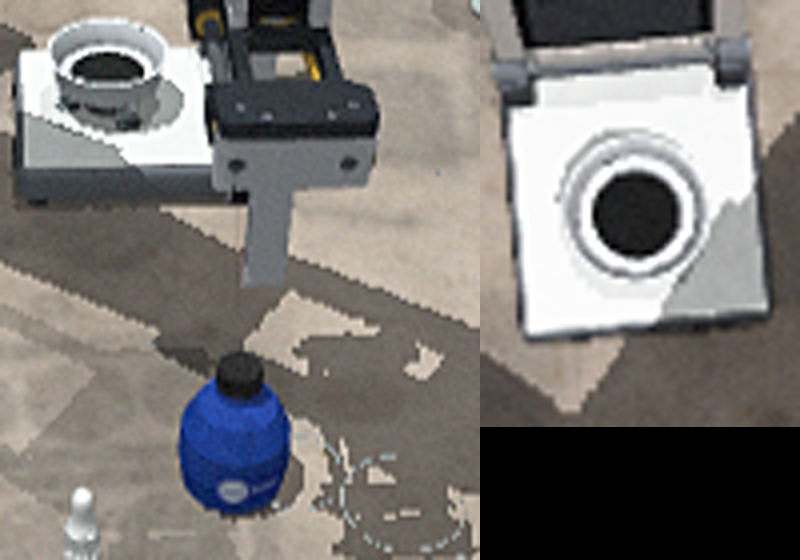

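The view shows the flask cap (240,375 in the crop) directly below the gripper. The top crop has the ring at about (632,206), which agrees with the fit to within about 1.5 mm. The fingertip offset of 19 mm is confirmed again, so I descend to the cap.

```bash
python3 -m jog '[[[0,0,0],[0,0,30],60],[[0,0,0],[0,0,30],60],[[0,0,0],[0,0,20],60],[[0,0,0],[0,0,8],60],[[0,0,0],[0,0,8],60],[[0,0,0],[0,0,0],60],[[0,0,0],[0,0,0],60]]' 
python3 -m jog '[[[0,0,0],[0,0,0],40],[[0,0,0],[0,0,0],30],[[0,0,0],[0,0,0],10],[[0,0,0],[0,0,0],0],[[0,0,0],[0,0,0],0],[[0,0,0],[0,0,0],0],[[0,0,0],[0,0,0],0],[[0,0,0],[0,0,0],0]]' 45
```

```text
clock: 13.05
position: [0.6205, -0.3095, 0.0594]
tool_rot: [[0.995, 0.097, 0.003], [0.097, -0.995, -0.002], [0.003, 0.002, -1.0]]
contact_force: [-0.5, -0.0, 0.2]
width: 0.0601
grasp_force: 0.0
clock: 13.85
position: [0.6195, -0.309, 0.0575]
tool_rot: [[0.995, 0.097, 0.0], [0.097, -0.995, -0.0], [0.0, 0.0, -1.0]]
contact_force: [0.5, -0.6, 0.9]
width: 0.0231
grasp_force: 45.0
```

```bash
python3 -m jog '[[[0,0,0],[0,0,-10],0],[[0,0,0],[0,0,-20],0],[[0,0,0],[0,0,-30],0],[[0,0,0],[0,0,-30],0],[[0,0,0],[0,0,-30],0],[[0,0,0],[-5,-15,0],0],[[0,0,0],[-5,-30,0],0],[[0,0,0],[-5,-30,0],0],[[0,0,0],[-5,-30,0],0],[[0,0,0],[-5,-30,0],0],[[0,0,0],[-5,-30,0],0],[[0,0,0],[-5,-30,0],0]]'
python3 -m jog '[[[0,0,0],[-5,-30,0],0],[[0,0,0],[-5,-30,0],0],[[0,0,0],[-5,-30,0],0],[[0,0,0],[-5,-25,0],0],[[0,0,0],[-1,-11,0],0],[[0,0,0],[0,0,0],0],[[0,0,0],[0,0,0],0],[[0,0,0],[0,0,0],0],[[0,0,0],[0,0,0],0]]'
python3 - <<'E'
from h import *
p,d=snap('side','s7');p2,d2=snap('top','t7')
a=cv2.resize(p[70:220,200:320],(480,600),interpolation=cv2.INTER_CUBIC);cv2.imwrite('pics/s7.png',a[:,:,::-1])
w=world('side',d);P=p.astype(int);m=(P[...,2]>P[...,0]+50)&(P[...,2]>P[...,1]+40)&(abs(w[...,0]-.53)<.08)&(abs(w[...,1])<.08)
q=w[m]
for lo in np.arange(.08,.22,.015):
    s=q[(q[:,2]>=lo)&(q[:,2]<lo+.015)]
    if len(s):print(lo.round(3),len(s),s.min(0).round(3),s.max(0).round(3))
E
```

```text
clock: 15.05
position: [0.5651, -0.1169, 0.1775]
tool_rot: [[0.995, 0.097, -0.0], [0.097, -0.995, 0.0], [-0.0, -0.0, -1.0]]
contact_force: [-0.3, 0.3, -1.6]
width: 0.0233
grasp_force: 45.0
clock: 15.95
position: [0.533, 0.0041, 0.1772]
tool_rot: [[0.995, 0.095, -0.0], [0.095, -0.995, -0.0], [-0.0, 0.0, -1.0]]
contact_force: [0.9, 0.2, -2.4]
width: 0.0236
grasp_force: 45.0
0.125 74 [ 0.505 -0.03   0.126] [ 0.558 -0.008  0.14 ]
0.14 76 [ 0.505 -0.029  0.141] [ 0.561 -0.006  0.155]
0.155 128 [ 0.504 -0.03   0.155] [0.56  0.001 0.17 ]
0.17 135 [ 0.507 -0.028  0.17 ] [0.557 0.009 0.185]
0.185 45 [ 0.517 -0.016  0.185] [0.548 0.008 0.193]
```

View pics/s7.png

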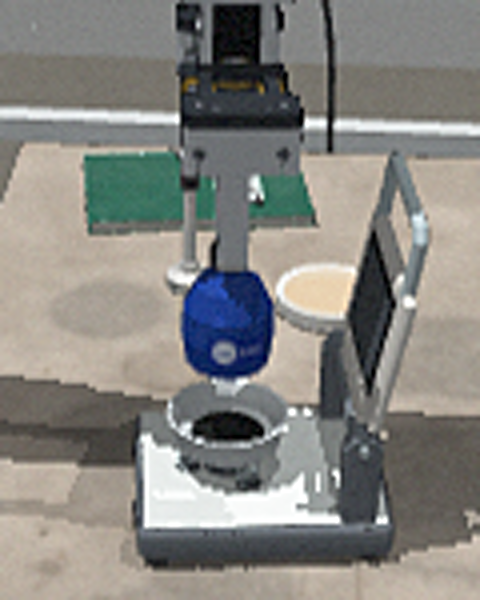

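The flask hangs upright above the ring; flask centre x ≈ 228 against ring ≈ 226 in the crop. I lower it into the cradle.

```bash
python3 -m jog '[[[0,0,0],[0.5,-1,15],0],[[0,0,0],[0,0,15],0],[[0,0,0],[0,0,8],0],[[0,0,0],[0,0,5],0],[[0,0,0],[0,0,5],0],[[0,0,0],[0,0,0],0],[[0,0,0],[0,0,0],0]]'
python3 -m jog '[[[0,0,0],[0,0,3],0],[[0,0,0],[0,0,3],0],[[0,0,0],[0,0,3],0],[[0,0,0],[0,0,1],0],[[0,0,0],[0,0,0],0],[[0,0,0],[0,0,0],0],[[0,0,0],[0,0,0],0],[[0,0,0],[0,0,0],0]]'
```

```text
clock: 16.75
position: [0.5334, 0.0063, 0.1297]
tool_rot: [[0.995, 0.097, 0.001], [0.097, -0.995, -0.0], [0.001, 0.0, -1.0]]
contact_force: [0.4, 0.1, -1.2]
width: 0.0231
grasp_force: 45.0
clock: 17.55
position: [0.5332, 0.0063, 0.1195]
tool_rot: [[0.995, 0.097, 0.0], [0.097, -0.995, -0.0], [0.0, 0.0, -1.0]]
contact_force: [-0.4, -0.6, -1.2]
width: 0.0232
grasp_force: 45.0
```

```bash
python3 -m jog '[[[0,0,0],[0,0,1],0],[[0,0,0],[0,0,1],0],[[0,0,0],[0,0,0],0],[[0,0,0],[0,0,0],0],[[0,0,0],[0,0,0],0],[[0,0,0],[0,0,0],0]]'
python3 -m jog '[[[0,0,0],[0,0,2],0],[[0,0,0],[0,0,2],0],[[0,0,0],[0,0,0],0],[[0,0,0],[0,0,0],0],[[0,0,0],[0,0,0],0]]'
```

```text
clock: 18.15
position: [0.5333, 0.0062, 0.1177]
tool_rot: [[0.995, 0.097, 0.001], [0.097, -0.995, -0.0], [0.001, 0.0, -1.0]]
contact_force: [-1.2, 0.0, 3.2]
width: 0.0227
grasp_force: 45.0
clock: 18.65
position: [0.5333, 0.0062, 0.1137]
tool_rot: [[0.995, 0.097, 0.001], [0.097, -0.995, -0.0], [0.001, 0.0, -1.0]]
contact_force: [-1.6, -0.2, 5.3]
width: 0.0233
grasp_force: 45.0
```

```bash
python3 -m jog '[[[0,0,0],[0,0,2],0],[[0,0,0],[0,0,2],0],[[0,0,0],[0,0,2],0],[[0,0,0],[0,0,2],0],[[0,0,0],[0,0,0],0],[[0,0,0],[0,0,0],0],[[0,0,0],[0,0,0],0]]'
python3 -m jog '[[[0,0,0],[0,0,2],0],[[0,0,0],[0,0,2],0],[[0,0,0],[0,0,1],0],[[0,0,0],[0,0,0],0],[[0,0,0],[0,0,0],0],[[0,0,0],[0,0,0],0]]'
python3 -m jog '[[[0,0,0],[0,0,1],0],[[0,0,0],[0,0,1],0],[[0,0,0],[0,0,0],0],[[0,0,0],[0,0,0],0],[[0,0,0],[0,0,0],0]]'
```

```text
clock: 19.35
position: [0.5337, 0.0062, 0.1068]
tool_rot: [[0.995, 0.097, 0.002], [0.097, -0.995, -0.0], [0.002, 0.0, -1.0]]
contact_force: [-1.8, -0.1, 9.5]
width: 0.0236
grasp_force: 45.0
clock: 19.95
position: [0.5339, 0.0062, 0.1025]
tool_rot: [[0.995, 0.097, 0.003], [0.097, -0.995, -0.0], [0.003, 0.001, -1.0]]
contact_force: [-2.7, -0.3, 11.4]
width: 0.0235
grasp_force: 45.0
clock: 20.45
position: [0.534, 0.0062, 0.1008]
tool_rot: [[0.995, 0.097, 0.003], [0.097, -0.995, -0.0], [0.003, 0.001, -1.0]]
contact_force: [-3.4, -0.1, 11.9]
width: 0.0235
grasp_force: 45.0
```

```bash
python3 -m jog '[[[0,0,0],[0,0,1],0],[[0,0,0],[0,0,1],0],[[0,0,0],[0,0,0],0],[[0,0,0],[0,0,0],0],[[0,0,0],[0,0,0],0]]'
python3 -m jog '[[[0,0,0],[0,0,1],0],[[0,0,0],[0,0,1],0],[[0,0,0],[0,0,0],0],[[0,0,0],[0,0,0],0],[[0,0,0],[0,0,0],0]]'
```

```text
clock: 20.95
position: [0.5342, 0.0062, 0.0994]
tool_rot: [[0.995, 0.097, 0.004], [0.097, -0.995, -0.0], [0.004, 0.001, -1.0]]
contact_force: [-3.0, 0.0, 13.9]
width: 0.0233
grasp_force: 45.0
clock: 21.45
position: [0.535, 0.0062, 0.0994]
tool_rot: [[0.995, 0.097, 0.006], [0.097, -0.995, -0.001], [0.006, 0.001, -1.0]]
contact_force: [-5.1, -0.6, 19.5]
width: 0.0236
grasp_force: 45.0
```

The bottom stop is reached: z stays at 0.0994 while the force jumps from 14 to 19.5 N. I'll do one numeric check before handing in.

```bash
python3 - <<'E'
from h import *
p,d=snap('side','s8');w=world('side',d);P=p.astype(int)
m=(P[...,2]>P[...,0]+50)&(P[...,2]>P[...,1]+40)&(abs(w[...,0]-.53)<.08)&(abs(w[...,1])<.08);q=w[m]
print('flask blue',q.min(0).round(3),q.max(0).round(3))
g=w.reshape(-1,3);g=g[(g[:,2]>.23)&(g[:,2]<.27)&(g[:,0]>.6)&(g[:,0]<.7)&(abs(g[:,1])<.08)]
print('bar',len(g),np.median(g,0).round(3),g.max(0).round(3))
E
```

```text
flask blue [ 0.504 -0.028  0.05 ] [0.563 0.015 0.116]
bar 110 [ 0.646 -0.003  0.246] [0.655 0.073 0.25 ]
```

```bash
python3 -c "
from station import r;print(r.finish_job())"
```

```text
the job is handed in; nothing more can be done
None
```

The job is handed in, with no verdict returned: the lid stands at about 100°, and the flask is upright in the ring cradle, held pressed to the bottom stop (about 19 N). I viewed 11 pictures, one over the limit of 10, and did not re-check the bystanders' positions at the end.

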